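# Leave a medallion to air under its vented lid

### The arm

A 6-joint arm with a two-finger parallel gripper is mounted at the origin on a cart in front of the work surface, level with it; the furniture and walls round the work are solid. World frame = base frame: x ahead of the robot, y to its left, z up, the work surface at z = 0. Lengths are in m, angles in rad, forces in N, time in s.
With the tool pointing down it reaches from about 0.325 to 0.925 m from the base axis. Payload 3.1 kg.
Tool frame: the origin (TCP) lies midway between the tips of the shut fingers; the grasp point (between the pads) lies robot.tcp_to_grasp behind it (robot.tcp_to_grasp is the distance from the TCP to the grasp point, in m); z points along the fingers, y is the line along which they close (so a half turn about z gives the same grasp; the last joint's range is limited). The gripper opens to 85 mm and grips with 20 to 120 N. Pads are 22 mm wide; open, the fingers measure 114 mm over their backs; the gripper's body (76 mm by 85 mm) begins 54 mm behind the grasp point. The pads swing forward as they close: fully open they stand 13 mm farther back than shut.
Start: joints at [-1.44, 0.217, 1.613, -0, 1.311, -0.112], TCP at [0.15, -0.607, 0.231] pointing down, gripper open.
Joint ranges: [-2.75, 2.75], [-0.78, 2.1], [0.31, 2.55], [-1.13, 4.27], [0.13, 2.63], [-2.58, 2.58]. Speed limits (rad/s): [2.79, 2.79, 3.14, 3.14, 3.14, 3.14].

### API

Orientations are given as a unit quaternion [w, x, y, z].
In Python, from cell import robot, planner, vision, ticket, spotter gives the robot as it stands. Calls block until the motion is done:
- robot.move_ptp(position, orientation): joint-space move of the TCP to a pose.
- robot.movel(position, attitude=None, v=0.15, contact_N=None): straight line of the TCP; attitude=None keeps the orientation; v is the mean speed in m/s. With contact_N (N) it stops when the force on the tool has changed by that much, and returns True; else False.
- robot.set_joints(angles): joint-space move.
- robot.gripper_open() and robot.close(effort=None): open the fingers fully, or close them until they stop; effort is the grip in N (None keeps the last).
- robot.dwell(seconds).
- planner.inverse_kinematics(position, orientation): joint angles nearest the present ones, or None.
- vision.capture(name): name is "side" or "top"; returns the picture (480x640x3 uint8, red, green, blue); there is no depth.
- vision.camera_info(name): a dict with "fov_y" (degrees; the focal length in pixels is half the picture's height over the tangent of half this angle, whatever the lens; pixels are square), "cx", "cy" (the principal point, pixels), "extrinsics" (4x4, takes a point from world to camera coordinates). Camera axes: x right, y down, z forward; pixel columns grow to the right and rows downward; lengths in m; the calibration is good to about 2 mm. A picture is of the moment at which its call begins. camera_info takes no time and is no camera call.
A pose or a line that the arm cannot do raises robot.MotionError and nothing moves.
- ticket.close_job(): hands the job in; it is judged then, once.
Trained networks look in the newest picture that a camera, given by its name, has taken for a name from the list of things; names that differ only in an ending like _2 or _b are one class to them, and where a whole thing is asked for, a point or a joint stands for the part that bears it (a point fixed in the world has none). Each returns a list of dicts, best first, with "conf" (0 to 1); they miss things now and then, are a little off and sometimes report something else, mostly with a low value. They report only what shows in the picture. A call takes as long as a camera call. They do not tell look-alikes from the thing itself.
- spotter.look_for(camera, target): "box" ([left, top, width, height] in pixels, round what is visible of it).
Readings, each from a call of its own:
- robot.current_time_s(): time.
- robot.current_q(): joint angles.
- robot.current_qvel(): joint speeds.
- robot.current_joint_torque(): joint torques, N m.
- robot.current_eef_pos(): TCP position.
- robot.current_eef_rot(): TCP orientation.
- robot.current_contact_force(): force on the tool from outside, world axes, zero at the start.
- robot.current_moment(): the same for the moment, N m.
- robot.current_opening(): opening from 0.0 (shut) to 1.0 (fully open).
- robot.current_gripper_force(): force on a finger pad.
Only numpy, scipy, OpenCV 4.12 (cv2) and the standard library are available. Lean on these libraries where they do the work, as an engineer would, in place of code of your own. Each camera call takes 0.05 s, during which the arm holds its last target. There are 200 camera calls.

### The job

Leave the mosaic medallion to air: lay it face up in the grey dish's round recess and let go, then carry the nested lids over together by the clear cap's blue bar and set both fully home on the dish, the orange vented lid's notches over the two black keys. Give the clear cap an eighth of a turn to free the vented lid and lift the cap off alone, leaving the vented lid seated over the medallion; part the two lids nowhere else, and leave the bottle, brush and tape roll where they are. Finish still holding the cap level and still in the air, well clear above the vented lid.

Things in the scene. Friction and masses are not known exactly. Their poses are not given: they have to be found in the camera images.
- airing_dish: Round grey metal dish, fixed to the table. Origin: centre of its underside, z up. Flange 136 mm across, its top 8 mm above the table; on it a raised round seat 92 mm across, top at 18 mm, with a round cork-floored recess in the middle, 53 mm across and 5 mm deep. The dish is the same after a half turn.
- recess_floor (a point): Centre of the recess floor of the dish, 13 mm above the table; axes as the dish.
- lid_seat (a point): Centre of the dish at the level of the flange's top, 8 mm above the table, where the lower edges of both lids rest; axes as the dish.
- key (a point): The black key rib on the dish's +y side, at 47 mm from the centre, on its top, 13.5 mm above the table; a second lies across from it, on the -y side. Each is 6 mm wide, rounded on top, stands 5.5 mm above the flange and runs out from the raised seat to 54 mm from the centre.
- medallion: Loose round mosaic medallion, 50 mm across, 12 mm thick, about 50 g, white with a coloured rosette on its face and a 1.5 mm bevel round the lower edge. Origin: centre of its underside, z up. Starts flat on the table, face up. Grip it by the upper half of its edge: in the recess only the upper 7 mm stay above the raised seat.
- vented_lid: Loose orange inner lid, 102 mm across without its lugs, 25 mm high, open below, spoked on top, about 90 g; starts on the table inside the clear cap, its axes along the cap's. Origin: centre of its lower edge, z up. Its skirt (inside 96 mm across) goes round the raised seat of the dish and stands on the flange; seated, it clears the medallion by 4 mm.
- notch (a point): Middle of the notch in the vented lid's lower edge on its +y side, at the lower edge, 50 mm from its centre; a second lies across from it, on the -y side. Notches are 14 mm wide and 8 mm high and fit over the dish's keys: the lid's x axis must lie along the dish's x axis, either way round, within about 4 degrees.
- lug (a point): Underside of the vented lid's +x lug, 55 mm from its centre, 17 mm above its lower edge. There are four lugs, on the +x, -x, +y and -y sides, 14 mm wide, reaching out to 57 mm from the centre.
- clear_cap: Loose clear plastic outer lid, 124 mm across, 31 mm high without its grip, open below, 110 to 220 g; starts on the table over the vented lid. Origin: centre of its lower edge, z up. Once both lids stand on the dish it turns freely either way; turned 22 to 68 degrees (best 45) its ledges are clear of the lugs and it lifts off alone.
- bar_top (a point): Middle of the top of the cap's blue bar grip, 55 mm above the cap's lower edge. The bar is 64 mm long along the cap's x, 14 mm wide and 24 mm high: grip it across its width.
- ledge (a point): Top of the cap's +x inner ledge, 56 mm from its centre, 13 mm above its lower edge; four ledges, +x, -x, +y, -y, 22.4 mm wide, with 2 mm raised ends. As both lids stand nested they lie 4 mm under the lugs. The lifted cap rises 4 mm, then the lugs settle between the raised ends and the vented lid hangs and comes along, with 1 mm of play.
- sealer_bottle: White bottle, 64 mm across and 167 mm tall, standing behind the work; bystander. Origin: centre of its underside.
- flat_brush: Flat brush with a wooden handle, 197 x 42 x 14 mm, lying behind the work; bystander. Origin: centre of its underside.
- masking_tape: Roll of masking tape, 104 mm across and 25 mm high, lying behind the work, to the right; bystander. Origin: centre of its underside.
Things that resemble listed ones, but are neither listed nor needed, are in the scene too. There is more than one size of the medallion; the job needs the middle-sized.

How it is judged:
By the outcome, as a careful person would: the job done as asked, in the order asked, and still so for the second after the job is handed in, while the arm keeps its last pose, push and grip.
It also fails if it takes over 67 s, if anything falls off the work surface, if the arm or the gripper's body presses on something with over 40 N, if the wrist force passes 120 N, or if a joint passes its speed limit or range.

## Working session

There is one attempt and no reset: what is moved stays moved. The work goes in short steps, each a Python script; the robot and the scene stay as the last script left them, time stands still between calls to the robot, and variables do not carry over. Pictures are saved under pics/ and viewed, at most 10 in all, crops included, and the job is handed in when it is done.

```bash
ls; mkdir -p pics
python3 - <<'E'
from cell import robot, planner, vision, ticket, spotter
import cv2, numpy as np
np.set_printoptions(precision=4,suppress=True)
for n in ("side","top"):
    im=vision.capture(n); cv2.imwrite(f"pics/{n}0.png",im[:,:,::-1])
    c=vision.camera_info(n); print(n,c["fov_y"],c["cx"],c["cy"],[k for k in c]); print(np.array(c["extrinsics"]))
    for t in ("airing_dish","medallion","clear_cap","vented_lid","bar_top","key"):
        print(t,[( [round(v) for v in d["box"]],round(d["conf"],2)) for d in spotter.look_for(n,t)])
print(robot.tcp_to_grasp, robot.current_time_s(), robot.current_eef_rot())
E
```

```text
pics
side 47.3949185536737 314.66999111037694 228.41314725390848 ['fov_y', 'cx', 'cy', 'extrinsics']
[[ 0.9935 -0.112  -0.0193 -0.6243]
 [-0.0802 -0.5708 -0.8171  0.0908]
 [ 0.0805  0.8134 -0.5761  1.2008]
 [ 0.      0.      0.      1.    ]]
airing_dish []
medallion [([226, 297, 31, 25], 0.75), ([223, 338, 26, 22], 0.71), ([257, 370, 20, 19], 0.68), ([260, 229, 64, 39], 0.59)]
clear_cap [([238, 172, 50, 33], 0.56)]
vented_lid [([238, 174, 47, 32], 0.26)]
bar_top [([239, 171, 44, 36], 0.72)]
key [([262, 232, 61, 39], 0.93)]
top 50.30302009211691 319.5107591216585 243.0021018641044 ['fov_y', 'cx', 'cy', 'extrinsics']
[[-0.024  -0.9997 -0.0026 -0.0038]
 [-0.9976  0.0241 -0.0647  0.5936]
 [ 0.0647  0.001  -0.9979  1.4614]
 [ 0.      0.      0.      1.    ]]
airing_dish [([294, 229, 46, 47], 0.63)]
medallion [([366, 279, 26, 20], 0.88), ([436, 267, 10, 13], 0.63), ([410, 281, 14, 20], 0.51)]
clear_cap [([204, 252, 45, 42], 0.6)]
vented_lid []
bar_top [([204, 252, 45, 43], 0.74)]
key [([295, 230, 43, 46], 0.76)]
0.0187 0.7 [ 0.      0.9926  0.1211 -0.    ]
```

Run:
```python
import cv2
t=cv2.imread("pics/top0.png"); s=cv2.imread("pics/side0.png")
print(s.shape)
cv2.imwrite("pics/topc.png",cv2.resize(t[200:350,180:460],(784,420),interpolation=cv2.INTER_CUBIC))
```

```text
(480, 640, 3)
```

View pics/side0.png

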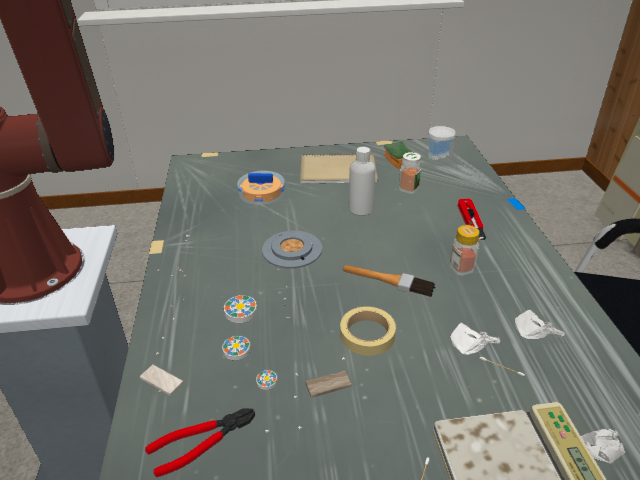

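View pics/top0.png

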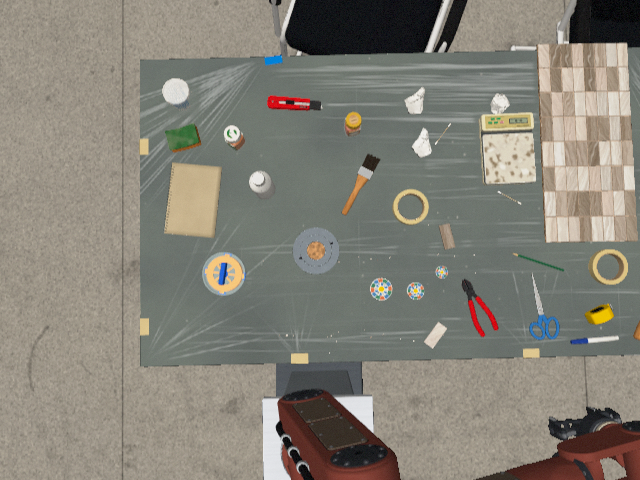

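The side view shows the three medallions at (240,307), (236,347) and (266,379); the middle-sized one is (236,347). The dish is at (292,249) and the lids at (261,185). In the top view, the middle medallion is at (416,291), the dish at (316,250) and the lids at (223,273).

```bash
cat > h.py <<'E'
import numpy as np, cv2
from cell import robot, planner, vision, ticket, spotter
np.set_printoptions(precision=4,suppress=True)
def cam(n):
    c=vision.camera_info(n); return 240/np.tan(np.radians(c["fov_y"]/2)),c["cx"],c["cy"],np.array(c["extrinsics"])
def ray(n,px,z):
    f,cx,cy,E=cam(n); px=np.atleast_2d(px).astype(float)
    d=np.c_[(px[:,0]-cx)/f,(px[:,1]-cy)/f,np.ones(len(px))]@E[:3,:3]
    o=-E[:3,:3].T@E[:3,3]
    return (o+d*((z-o[2])/d[:,2])[:,None])[:,:2]
def proj(n,P):
    f,cx,cy,E=cam(n); q=np.atleast_2d(P)@E[:3,:3].T+E[:3,3]
    return np.c_[f*q[:,0]/q[:,2]+cx,f*q[:,1]/q[:,2]+cy]
def ortho(n,c,half,z,s=4):
    """metric top-down warp at height z about c: s px per mm... rows: +x up, cols: -y right"""
    k=int(half*2000*s/4); g=np.linspace(half,-half,k)
    X,Y=np.meshgrid(c[0]+g,c[1]+g,indexing="ij")
    p=proj(n,np.c_[X.ravel(),Y.ravel(),np.full(X.size,z)]).astype(np.float32)
    return p[:,0].reshape(k,k),p[:,1].reshape(k,k)
E
python3 - <<'E'
from h import *
T=cv2.imread("pics/top0.png");S=cv2.imread("pics/side0.png")
print("dish",ray("top",(316,250),.008),ray("side",(292,249),.008))
print("cap",ray("top",(223,273),.055),ray("side",(261,179),.055))
print("med",ray("top",(416,291),.012),ray("side",(236,346),.012))
out=[]
for n,I in(("top",T),("side",S)):
    row=[]
    for px,z,h in(((316,250),.008,.08),((223,273),.055,.08),((416,291),.012,.05)):
        c=ray("top",px,z)[0]
        a,b=ortho(n,c,h,z); im=cv2.remap(I,a,b,cv2.INTER_CUBIC); im=cv2.resize(im,(260,260))
        row.append(im)
    out.append(np.hstack(row))
cv2.imwrite("pics/ortho.png",np.vstack(out))
E
```

```text
dish [[ 0.5739 -0.0074]] [[ 0.5755 -0.0144]]
cap [[0.513  0.2557]] [[0.5172 0.2288]]
med [[ 0.448  -0.2938]] [[ 0.4519 -0.2947]]
```

View pics/ortho.png

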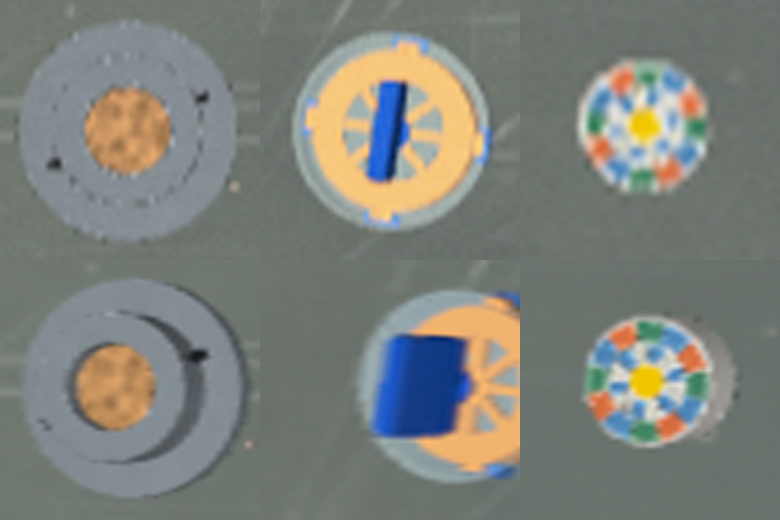

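```bash
cat >> h.py <<'E'
from scipy.optimize import least_squares
def warp(n,I,c,half,z):
    a,b=ortho(n,c,half,z); return cv2.remap(I,a,b,cv2.INTER_LINEAR)
def toxy(p,c,half,k):
    p=np.atleast_2d(p).astype(float); return np.c_[c[0]+half-p[:,1]*2*half/(k-1), c[1]+half-p[:,0]*2*half/(k-1)]
def circ(mask,c,half):
    ct=max(cv2.findContours(mask.astype(np.uint8),cv2.RETR_EXTERNAL,cv2.CHAIN_APPROX_NONE)[0],key=cv2.contourArea)
    P=toxy(cv2.convexHull(ct)[:,0],c,half,mask.shape[0]) if False else toxy(ct[:,0],c,half,mask.shape[0])
    r=least_squares(lambda v:np.hypot(P[:,0]-v[0],P[:,1]-v[1])-v[2],[c[0],c[1],.03],loss="soft_l1",f_scale=.0007)
    return r.x,P
E
python3 - <<'E'
from h import *
I={n:cv2.imread(f"pics/{n}0.png") for n in("top","side")}
def hsv(w): return [x.astype(int) for x in cv2.split(cv2.cvtColor(w,cv2.COLOR_BGR2HSV))]
for n in I:
    print(n)
    # medallion
    c=np.array([.449,-.294]);h=.04;w=warp(n,I[n],c,h,.012);H,S,V=hsv(w)
    y=(H>20)&(H<32)&(S>170);p=np.argwhere(y)[:,::-1].mean(0);print(" med yellow",toxy(p,c,h,len(w)),y.sum())
    m=(V>165)|(S>90);m=cv2.morphologyEx(m.astype(np.uint8),cv2.MORPH_CLOSE,np.ones((25,25)));print(" med circ",circ(m,c,h)[0])
    # dish
    c=np.array([.574,-.0074]);h=.085
    w=warp(n,I[n],c,h,.013);H,S,V=hsv(w);m=(H>5)&(H<22)&(S>80);m=cv2.morphologyEx(m.astype(np.uint8),cv2.MORPH_CLOSE,np.ones((9,9)));print(" cork",circ(m,c,h)[0])
    w=warp(n,I[n],c,h,.008);B,G,R=[x.astype(int) for x in cv2.split(w)]
    m=(B-R>4)|(V<70);m=cv2.morphologyEx(m.astype(np.uint8),cv2.MORPH_CLOSE,np.ones((15,15)));print(" flange",circ(m,c,h)[0])
    w=warp(n,I[n],c,h,.0135);V=w.max(2);nn,l,st,ce=cv2.connectedComponentsWithStats((V<60).astype(np.uint8))
    print(" keys",[(toxy(ce[i],c,h,len(w))[0],st[i,4]) for i in range(1,nn) if st[i,4]>25])
    # lids
    c=np.array([.513,.256]);h=.08;w=warp(n,I[n],c,h,.025);H,S,V=hsv(w);m=(H>8)&(H<25)&(S>90)
    v,P=circ(m,c,h);print(" orange",v)
    d=P-v[:2];r=np.hypot(*d.T);a=np.degrees(np.arctan2(d[:,1],d[:,0]));o=r>.0535
    z=np.exp(4j*np.radians(a[o]));print(" lug ang",np.degrees(np.angle(z.mean()))/4,sorted(set((a[o]//5*5).astype(int))))
    w=warp(n,I[n],c,h,.055);H,S,V=hsv(w);m=(H>100)&(H<130)&(S>150)
    print(" blue V",np.percentile(V[m],[5,25,50,75,95]))
    for t in(m,m&(V>175)):
        ct=max(cv2.findContours(t.astype(np.uint8),cv2.RETR_EXTERNAL,cv2.CHAIN_APPROX_NONE)[0],key=cv2.contourArea)
        b=cv2.minAreaRect(ct);bp=toxy(cv2.boxPoints(b),c,h,len(w));print(" bar",bp.mean(0),np.array(b[1])*2*h/len(w),np.degrees(np.arctan2(*(bp[1]-bp[0])[::-1])))
E
```

```text
top
 med yellow [[ 0.4499 -0.2917]] 76
 med circ [ 0.4495 -0.2908  0.0247]
 cork [ 0.5732 -0.006   0.0254]
 flange [ 0.573  -0.0062  0.0683]
 keys []
 orange [0.5125 0.2582 0.0508]
 lug ang -9.22191636432956 [np.int64(-105), np.int64(-100), np.int64(-95), np.int64(-15), np.int64(-10), np.int64(-5), np.int64(75), np.int64(80), np.int64(85), np.int64(165), np.int64(170), np.int64(175)]
 blue V [ 99.7 149.  205.  216.  219. ]
 bar [0.5118 0.2554] [0.0202 0.0597] -7.765166678247336
 bar [0.5125 0.2602] [0.0108 0.0597] -8.972623568679776
side
 med yellow [[ 0.4514 -0.2925]] 105
 med circ [ 0.4513 -0.2937  0.0242]
 cork [ 0.5752 -0.0052  0.0242]
 flange [ 0.5749 -0.0103  0.0698]
 keys [(array([ 0.5943, -0.0556]), np.int32(50))]
 orange [0.5166 0.2302 0.0539]
 lug ang 44.236926121081915 [np.int64(-155), np.int64(-150), np.int64(-145), np.int64(-140), np.int64(-135), np.int64(-130), np.int64(-125), np.int64(-120), np.int64(-115), np.int64(-90), np.int64(-85), np.int64(-80), np.int64(-75), np.int64(-70), np.int64(-65), np.int64(-60), np.int64(-55), np.int64(-50), np.int64(-45), np.int64(-40), np.int64(-35), np.int64(5), np.int64(10), np.int64(15), np.int64(25), np.int64(30), np.int64(35), np.int64(40), np.int64(45), np.int64(50), np.int64(55), np.int64(60), np.int64(120), np.int64(125), np.int64(130), np.int64(135), np.int64(140), np.int64(145), np.int64(150), np.int64(155), np.int64(160)]
 blue V [127. 130. 133. 167. 197.]
 bar [0.5149 0.236 ] [0.0553 0.0605] -2.2026035738760994
 bar [0.5151 0.2562] [0.0105 0.0595] -9.462322811799329
```

```bash
cat >> h.py <<'E'
def quat(deg):
    a=np.radians(deg)/2; return [0,np.cos(a),np.sin(a),0]
def keyang(n,I,c):
    h=.085; w=warp(n,I,c,h,.0135).max(2).astype(float)
    th=np.arange(0,360,1.); prof=[]
    for t in np.radians(th):
        r=np.linspace(.044,.056,25); x=c[0]+r*np.cos(t); y=c[1]+r*np.sin(t)
        u=((c[1]+h-y)/(2*h)*(len(w)-1)).astype(int); v=((c[0]+h-x)/(2*h)*(len(w)-1)).astype(int)
        prof.append(np.sort(w[v,u])[:8].mean())
    p=np.array(prof); d=np.clip(np.median(p)-p-15,0,None); return th,d
E
python3 - <<'E'
from h import *
I={n:cv2.imread(f"pics/{n}0.png") for n in("top","side")}
for n,c in(("top",(.5732,-.0061)),("side",(.575,-.0065))):
    th,d=keyang(n,I[n],np.array(c)); 
    print(n,[(int(t),int(x)) for t,x in zip(th,d) if x>12])
    for lo in(60,240):
        m=(th>lo)&(th<lo+120)&(d>12); print(lo,(th[m]*d[m]).sum()/d[m].sum())
for p,zs in(((.4505,-.292),(.12,.003)),((.574,-.0065),(.12,.016,.042,.25)),((.514,.2585),(.15,.034))):
    for z in zs:
        for y in (-22,-9,0,22,67,90,171,180,202,-67,-90,-112):
            q=planner.inverse_kinematics([*p,z],quat(y)); print(p,z,y,None if q is None else np.round(q,2)) if z in(.12,.15,.042) else None
E
```

```text
top [(111, 14), (112, 28), (113, 43), (114, 54), (115, 60), (116, 62), (117, 60), (118, 51), (119, 35), (120, 18), (289, 14), (290, 31), (291, 53), (292, 67), (293, 66), (294, 54), (295, 37), (296, 20)]
60 115.67553810354858
240 292.601083032491
side [(198, 13), (199, 14), (200, 17), (201, 17), (202, 16), (203, 17), (204, 15), (205, 16), (206, 19), (207, 20), (208, 19), (209, 19), (210, 19), (211, 20), (212, 19), (213, 19), (214, 18), (215, 19), (216, 19), (217, 19), (218, 19), (219, 20), (220, 20), (221, 20), (222, 18), (223, 18), (224, 19), (225, 19), (226, 20), (227, 19), (228, 18), (229, 17), (230, 16), (231, 17), (232, 17), (233, 18), (234, 18), (235, 18), (236, 17), (237, 16), (238, 15), (239, 16), (240, 16), (241, 16), (242, 16), (243, 16), (244, 16), (245, 16), (246, 16), (247, 16), (248, 17), (249, 16), (250, 16), (251, 15), (252, 15), (253, 14), (254, 14), (255, 14), (256, 13), (257, 14), (258, 14), (259, 15), (260, 15), (261, 15), (262, 15), (263, 15), (264, 15), (265, 16), (266, 17), (267, 17), (268, 17), (269, 18), (270, 18), (271, 19), (272, 19), (273, 19), (274, 21), (
[... 2823 characters left out ...]
15  2.3 ]
(0.514, 0.2585) 0.15 -9 [ 0.34  0.2   1.8  -0.    1.15  2.07]
(0.514, 0.2585) 0.15 0 [ 0.34  0.2   1.8  -0.    1.15  1.91]
(0.514, 0.2585) 0.15 22 [ 0.34  0.2   1.8  -0.    1.15  1.53]
(0.514, 0.2585) 0.15 67 [ 0.34  0.2   1.8  -0.    1.15  0.75]
(0.514, 0.2585) 0.15 90 [ 0.34  0.2   1.8  -0.    1.15  0.34]
(0.514, 0.2585) 0.15 171 [ 0.34  0.2   1.8  -0.    1.15 -1.07]
(0.514, 0.2585) 0.15 180 [ 0.34  0.2   1.8  -0.    1.15 -1.23]
(0.514, 0.2585) 0.15 202 [ 0.34  0.2   1.8  -0.    1.15 -1.61]
(0.514, 0.2585) 0.15 -67 None
(0.514, 0.2585) 0.15 -90 None
(0.514, 0.2585) 0.15 -112 [ 0.34  0.2   1.8  -0.    1.15 -2.41]<stdin>:7: RuntimeWarning: invalid value encountered in scalar divide
```

Run:
```python
from h import *
m=[.4505,-.292]
robot.move_ptp([*m,.08],quat(90)); robot.movel([*m,.003],v=.12)
robot.close(25); print("op1",robot.current_opening(),robot.current_eef_pos(),robot.current_contact_force())
robot.gripper_open(); robot.movel([*m,.0035],quat(0),v=.05)
robot.close(40); print("op2",robot.current_opening(),robot.current_eef_pos(),robot.current_gripper_force(),robot.current_contact_force())
robot.movel([*m,.10],v=.15)
I=vision.capture("side"); cv2.imwrite("pics/held.png",cv2.resize(I[100:400,120:420,::-1],(600,600)))
print(robot.current_opening(),robot.current_contact_force(),robot.current_time_s())
```

```text
op1 0.5573393774266642 [ 0.4511 -0.2925  0.0043] [-1.4503  1.8016  5.7371]
op2 0.5526476389505223 [ 0.4507 -0.2922  0.004 ] 40.79965545795858 [-1.5318  1.4114  4.5435]
0.5505976110855642 [ 0.6292  0.6095 -1.1921] 7.1083
```

View pics/held.png

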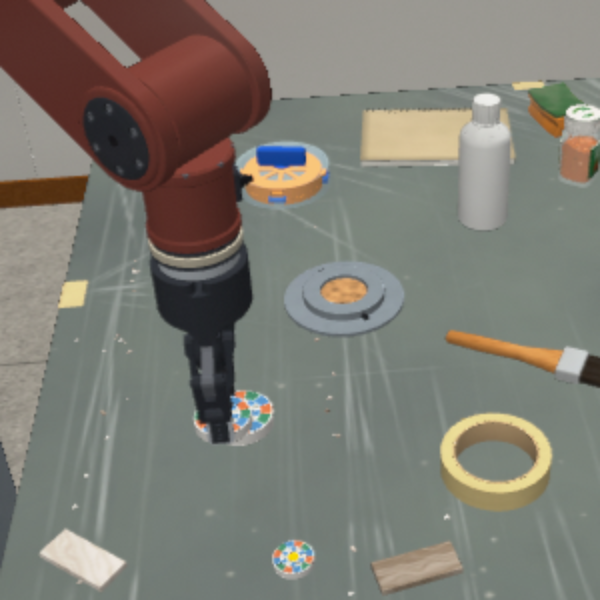

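The held picture shows the medallion gripped level at (233,415), with the near fingertip at (220,440). The dish is clear at (344,298). I'll work out the fingertip height.

Run:
```python
from h import *
p=robot.current_eef_pos();print(p,robot.current_contact_force())
for z in(.09,.095,.1,.105,.11):
    print(z,"outer",proj("side",[p[0]-.011,p[1]-.0395,z])[0]*2-[240,200],"inner",proj("side",[p[0],p[1]-.025,z])[0]*2-[240,200],"med centre",proj("side",[p[0],p[1],z])[0]*2-[240,200],"front", proj("side",[p[0]+.025*.2,p[1]-.0245,z])[0]*2-[240,200])
```

```text
[ 0.4495 -0.2911  0.0985] [ 0.6292  0.6095 -1.1921]
0.09 outer [206.1024 460.9482] inner [219.5713 447.3645] med centre [219.9825 426.8214] front [225.5023 446.39  ]
0.095 outer [205.4082 456.6958] inner [218.9285 443.1281] med centre [219.3548 422.6134] front [224.8785 442.1543]
0.1 outer [204.7095 452.4164] inner [218.2817 438.8652] med centre [218.7232 418.3798] front [224.2508 437.8921]
0.105 outer [204.0064 448.1098] inner [217.6308 434.5755] med centre [218.0878 414.1202] front [223.6192 433.6032]
0.11 outer [203.2988 443.7758] inner [216.9758 430.259 ] med centre [217.4484 409.8344] front [222.9836 429.2874]
```

Run:
```python
from h import *
I=vision.capture("side"); cv2.imwrite("pics/held2.png",cv2.resize(I[270:340,190:280,::-1],(720,560),interpolation=cv2.INTER_CUBIC))
```

```text
(no output)
```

View pics/held2.png

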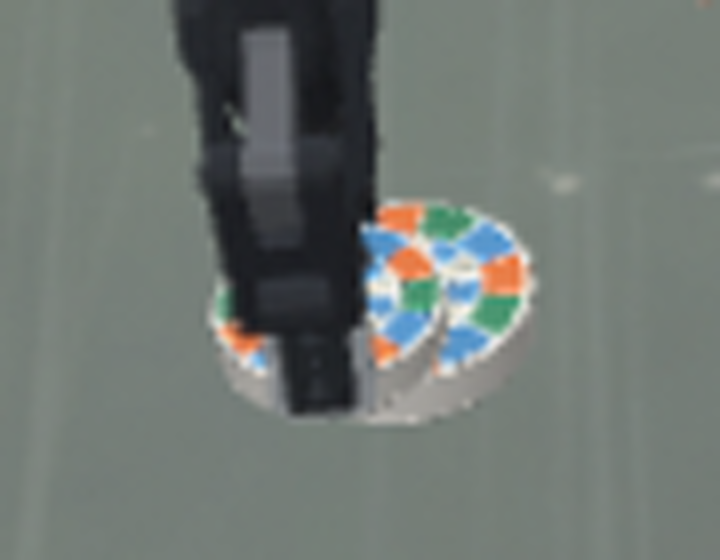

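```bash
cat >> h.py <<'E'
def goto(p,q=None,v=.1,n=2):
    """movel, then re-aim by the residual so the reported TCP lands on p"""
    p=np.array(p,float); c=p.copy(); robot.movel(list(c),q,v=v)
    for _ in range(n):
        robot.dwell(.15); e=p-np.array(robot.current_eef_pos())
        if np.abs(e).max()<.0003: break
        c=c+e; robot.movel(list(c),v=.03)
    return c,p-np.array(robot.current_eef_pos())
E
python3 - <<'E'
from h import *
d=[.574,-.006]
robot.move_ptp([*d,.08],quat(0))
c,e=goto([*d,.035],v=.1); print(c,e,robot.current_eef_rot(),robot.current_contact_force())
hit=robot.movel([c[0],c[1],c[2]-.0195],v=.02,contact_N=5)
print(hit,robot.current_eef_pos(),robot.current_contact_force(),robot.current_time_s())
E
```

```text
[ 0.5739 -0.006   0.0348] [-0.0001  0.0001  0.    ] [ 0.      1.     -0.      0.0002] [-0.0648  0.6491 -0.7937]
True [ 0.5735 -0.006   0.0171] [-0.7596  0.2729  4.5757] 10.575
```

Run:
```python
from h import *
robot.gripper_open(); p=robot.current_eef_pos()
robot.movel([p[0],p[1],.10],v=.2)
robot.move_ptp([.45,.25,.20],quat(-9.2))
print(robot.current_time_s())
out=[]
for n in("top","side"):
    I=vision.capture(n)[:,:,::-1].copy(); cv2.imwrite(f"pics/{n}1.png",I)
    out.append(cv2.resize(warp(n,I,np.array([.574,-.006]),.08,.018),(390,390)))
    c=np.array([.574,-.006]);h=.04;w=warp(n,I,c,h,.025);H,S,V=cv2.split(cv2.cvtColor(w,cv2.COLOR_BGR2HSV))
    y=(H>20)&(H<32)&(S>170);print(" med yellow",toxy(np.argwhere(y)[:,::-1].mean(0),c,h,len(w)),y.sum())
cv2.imwrite("pics/placed.png",np.hstack(out))
```

```text
12.7583
 med yellow [[ 0.5743 -0.006 ]] 75
 med yellow [[ 0.5769 -0.0076]] 95
```

View pics/placed.png

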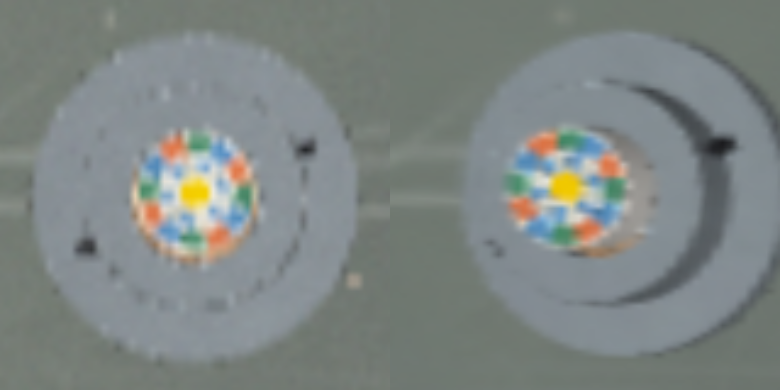

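The medallion is flat in the recess, centred at (195,192) in the top view and (566,186) in the side view, with a thin sliver of cork showing around it. Next I pick up the lids.

Run:
```python
from h import *
L=[.5123,.2585]
robot.move_ptp([*L,.12],quat(-9.2))
c,e=goto([*L,.060],v=.12); print(c,e)
goto([c[0],c[1],.034],v=.05,n=0); print(robot.current_eef_pos(),robot.current_contact_force())
robot.close(70); print("op",robot.current_opening(),robot.current_gripper_force(),robot.current_eef_pos(),robot.current_contact_force())
p=robot.current_eef_pos()
robot.movel([p[0],p[1],p[2]+.02],v=.03); robot.dwell(.2); print("lift",robot.current_contact_force(),robot.current_eef_pos(),robot.current_opening())
robot.movel([p[0],p[1],.13],v=.15); robot.dwell(.2); print(robot.current_contact_force(),robot.current_moment(),robot.current_time_s())
I=vision.capture("side")[:,:,::-1].copy(); cv2.imwrite("pics/side2.png",I); cv2.imwrite("pics/lids.png",cv2.resize(I[60:240,180:400],(770,630))[:600])
```

```text
[0.5123 0.2585 0.06  ] [-0.0003 -0.0001 -0.0002]
[0.5122 0.2585 0.0337] [ 0.3607  0.5645 -0.865 ]
op 0.14633050684871482 71.7848539352417 [0.5127 0.2587 0.0344] [ 0.3781 -0.4539  1.5714]
lift [ 0.8042 -0.3386 -2.4241] [0.5125 0.2586 0.0541] 0.14760687544841145
[ 0.2863  0.3739 -2.573 ] [0.016  0.0746 0.0106] 18.0083
```

View pics/lids.png

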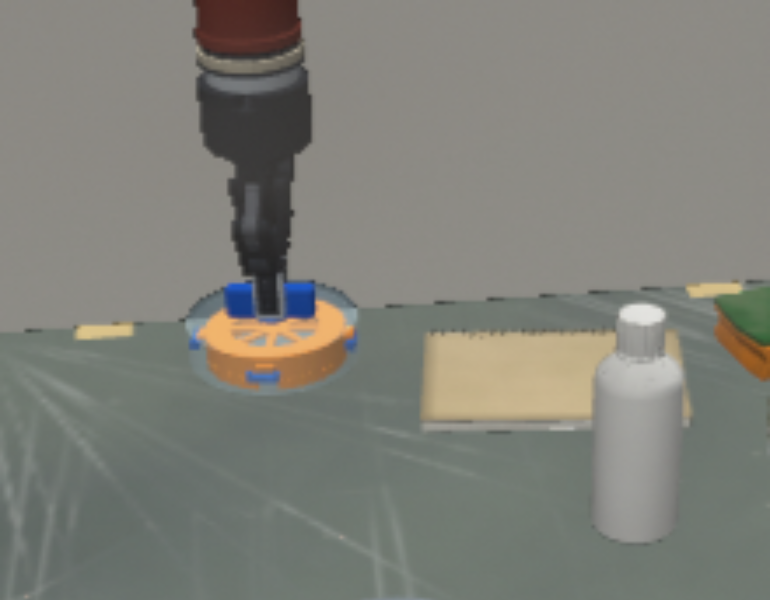

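The lids hang level and together in the grip, with the bar at (270,300) in the crop and the fingers centred on it. Now I place them.

Run:
```python
from h import *
d=[.573,-.0055]
robot.move_ptp([*d,.12],quat(24.1)); robot.dwell(.3)
c,e=goto([*d,.070],v=.12); print(c,e,robot.current_eef_rot(),robot.current_contact_force())
hit=robot.movel([c[0],c[1],.0425],v=.02,contact_N=4)
print(hit,robot.current_eef_pos(),robot.current_contact_force(),robot.current_moment(),robot.current_time_s())
```

```text
[ 0.5729 -0.0055  0.0698] [-0.0002 -0.     -0.0001] [0.0001 0.978  0.2088 0.0003] [-0.4622 -0.0467 -1.9499]
False [ 0.5731 -0.0055  0.0427] [-0.6186 -0.0129 -1.496 ] [ 0.0307 -0.0201  0.0315] 22.2917
```

Run:
```python
from h import *
p=robot.current_eef_pos()
hit=robot.movel([p[0],p[1],p[2]-.003],v=.01,contact_N=6)
robot.dwell(.2)
print(hit,robot.current_eef_pos(),robot.current_contact_force(),robot.current_moment(),robot.current_time_s())
out=[]
for n in("side","top"):
    I=vision.capture(n)[:,:,::-1].copy(); cv2.imwrite(f"pics/{n}3.png",I); u,v=proj(n,[.573,-.005,.02])[0].astype(int)
    out.append(cv2.resize(I[v-35:v+35,u-45:u+45],(396,308),interpolation=cv2.INTER_CUBIC))
cv2.imwrite("pics/seat.png",np.hstack(out))
```

```text
True [ 0.5732 -0.0055  0.0424] [ 0.2337 -0.2985  6.1065] [-0.0202 -0.0381  0.0267] 22.7
```

View pics/seat.png

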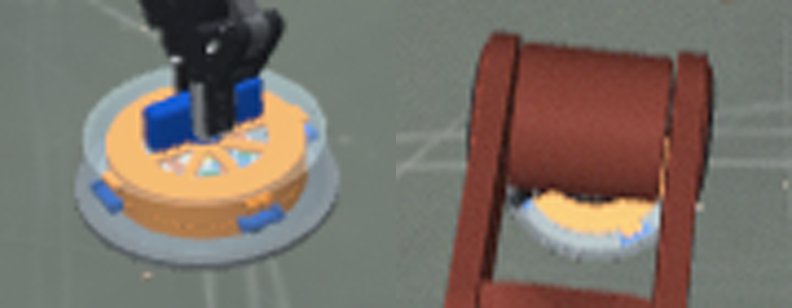

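Run:
```python
from h import *
I=cv2.imread("pics/side3.png");H,S,V=cv2.split(cv2.cvtColor(I,cv2.COLOR_BGR2HSV));m=(H>8)&(H<25)&(S>110)
u,v=proj("side",[.573,-.005,.02])[0]
m[:,:int(u)-45]=0;m[:,int(u)+45:]=0;m[:int(v)-35]=0;m[int(v)+35:]=0
r,c=np.nonzero(m);print("orange rows",r.min(),r.max(),"cols",c.min(),c.max())
t=np.linspace(0,2*np.pi,720)
for zb in(.008,.0135):
    for x0,y0 in((.573,-.0055),(.575,-.0065)):
        P=np.vstack([np.c_[x0+.051*np.cos(t),y0+.051*np.sin(t),np.full(720,z)] for z in(zb,zb+.025)])
        q=proj("side",P); print(zb,x0,"rows",q[720:,1].min(),q[:720,1].max(),"cols",q[:,0].min(),q[:,0].max())
# reference: the nested lids on the table, first picture
I=cv2.imread("pics/side0.png");H,S,V=cv2.split(cv2.cvtColor(I,cv2.COLOR_BGR2HSV));m=(H>8)&(H<25)&(S>110)
m[:160]=0;m[210:]=0;m[:,:230]=0;m[:,295:]=0
r,c=np.nonzero(m);q=proj("side",np.vstack([np.c_[.5123+.051*np.cos(t),.2585+.051*np.sin(t),np.full(720,z)] for z in(0,.025)]))
print("ref",r.min(),r.max(),c.min(),c.max(),"pred",q[:,1].min(),q[:,1].max(),q[:,0].min(),q[:,0].max())
```

```text
orange rows 227 260 cols 269 314
0.008 0.573 rows 224.79388540146772 260.80182104448744 cols 267.26317238154763 313.11116455583675
0.008 0.575 rows 224.9694818408491 261.0071881507203 cols 268.1783784697782 314.03853149967443
0.0135 0.573 rows 222.8374194510563 258.8279877332604 cols 267.09211882890435 313.06009157292226
0.0135 0.575 rows 223.012445071691 259.0328206464404 cols 268.00961592552005 313.9898140444083
ref 177 201 240 282 pred 173.83746954827444 201.88278964621 240.15371527100416 279.57379343784845
```

The lid's lower rim shows at row 260. That matches a fully seated lid (258 if it were standing on the keys), so I turn and lift.

Run:
```python
from h import *
p=np.array(robot.current_eef_pos())
robot.movel([p[0],p[1],p[2]+.0008],v=.01); print(robot.current_eef_pos(),robot.current_contact_force())
for a in(46.6,69.1):
    robot.movel([p[0],p[1],p[2]+.0008],quat(a),v=.02); print(robot.current_eef_pos(),robot.current_contact_force(),robot.current_moment(),robot.current_time_s())
robot.dwell(.2); q=robot.current_eef_rot(); print("yaw",np.degrees(2*np.arctan2(q[2],q[1])),robot.current_opening())
I=vision.capture("side")[:,:,::-1].copy(); cv2.imwrite("pics/side4.png",I); cv2.imwrite("pics/turn.png",cv2.resize(I[205:280,245:340],(760,600),interpolation=cv2.INTER_CUBIC))
```

```text
[ 0.5726 -0.0054  0.0427] [-0.7093  0.7169  0.0693]
[ 0.5727 -0.0054  0.0428] [-0.913  -0.4004 -1.3174] [ 0.0375 -0.0077  0.0239] 23.7833
[ 0.5731 -0.0055  0.0431] [ 0.3114  0.2938 -1.6733] [-0.0043 -0.0224  0.0393] 24.325
yaw 69.04675344978315 0.14382258838421266
```

View pics/turn.png

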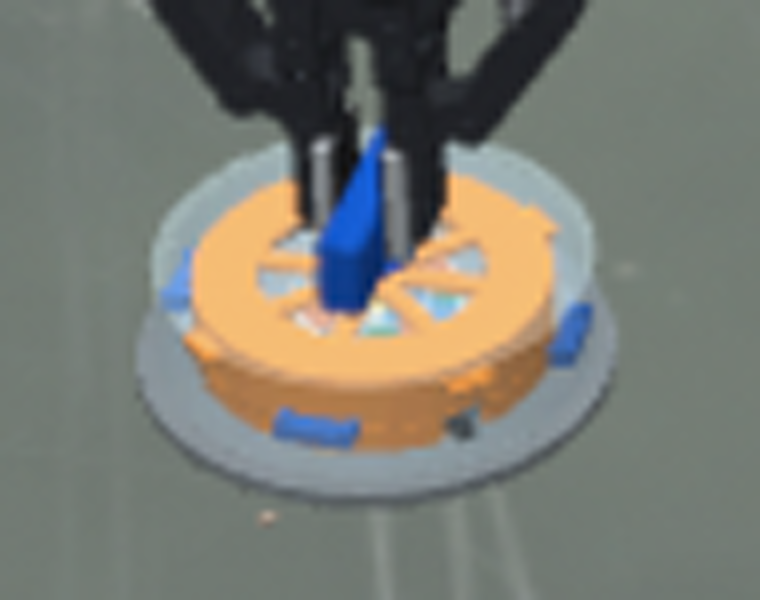

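The notch stands over the black key at (462,422). The lugs at (468,380) and (205,345) are clear of the blue ledges at (316,428) and (572,335). Now I lift.

Run:
```python
from h import *
p=np.array(robot.current_eef_pos())
robot.movel([p[0],p[1],p[2]+.035],v=.03); robot.dwell(.2); print(robot.current_contact_force(),robot.current_opening())
robot.movel([p[0],p[1],.20],v=.1); robot.dwell(1); print(robot.current_contact_force(),robot.current_eef_pos(),robot.current_eef_rot(),robot.current_qvel(),robot.current_time_s())
I=vision.capture("side")[:,:,::-1].copy(); cv2.imwrite("pics/end.png",cv2.resize(I[120:280,220:400],(675,600),interpolation=cv2.INTER_CUBIC))
```

```text
[-0.0285  0.1825 -0.6583] 0.1472890189028192
[ 0.1022  0.5145 -1.1376] [ 0.5731 -0.0055  0.2   ] [ 0.      0.8236  0.5671 -0.    ] [-0.0005  0.0018 -0.0017  0.0009 -0.002  -0.0007] 28.4583
```

View pics/end.png

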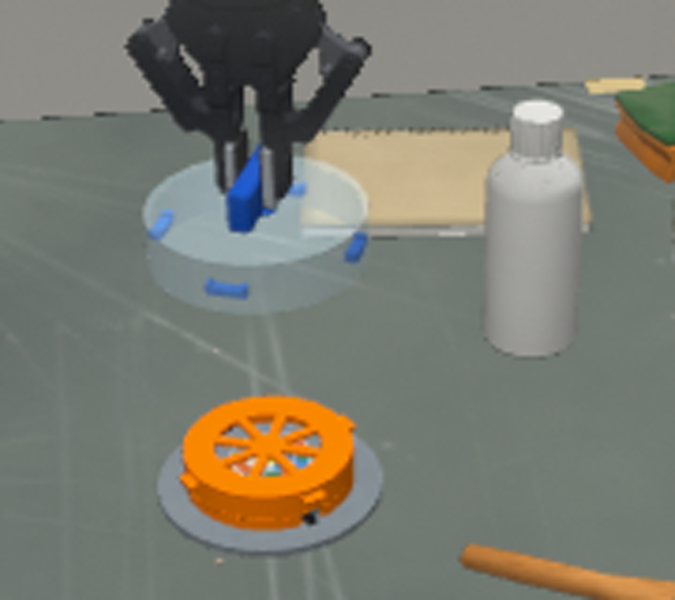

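The cap hangs alone and level at (255,235). The vented lid is seated on the dish at (268,465) over the medallion, with its notch on the key at (311,518).

```bash
python3 -c "
from cell import ticket; print(ticket.close_job())"
```

```text
the job is handed in; nothing more can be done
None
```

The job is done and handed in at about 28 s: the medallion lies face up in the recess, the vented lid is seated over it with its notches on the keys, and the arm holds the clear cap level and still, about 13 cm above the vented lid.

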